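# Clip a cassette into the checking block

### The job

With one fingertip press the long bar of the spring clip right down and, keeping it down, use the other fingertip to push the cassette lying in the block's channel along beneath the clip's raised nose until it is fully home against the end stop. Then let the bar come up so that the clip holds the cassette there, and move clear. Nothing is to be picked up: the cassette only slides flat along its channel, and everything else stays where it is.

Things in the scene. Friction and masses are not known exactly. Their poses are not given: they have to be found in the camera images.
- block: Fixed pale ash board 166 x 115 x 12 mm; its top, the bed, is 12 mm above the table. Origin: on the table, under the home place of the cassette. x runs along the channel in the pushing direction (to the end stop), y across to the clip's bar, z up; the board spans x -123 to +43, y -27 to +88 mm. Pivot posts 15 mm high above the bed stand at y = 32, x = -98 and +24 mm.
- channel_home (a point): Point on the bed where the centre of the cassette's underside lies when home (block x = y = 0, 12 mm above the table). The channel is centred on block y = 0, 32.5 mm wide between steel rails 3 mm high and 4 mm wide from x = -113 to +27, open at its -x end. The steel end stop, 8 mm high above the bed, has its face at x = +21 mm.
- cassette: Sky-blue deep plastic cassette to be clipped, 42 (x) x 30 (y) x 12 mm (z), about 30 g, flat in the channel, short of the clip's nose. Origin at the centre of its underside; its x axis points (within 0.03 rad) to the end stop, so its rear end, the one to push, is at its own x = -21 mm. The only cassette on the block.
- clip (a joint): Angle of the steel spring clip, a see-saw with its pivot along block x at y = 32 mm, 22 mm above the table. 0: at rest, bar up, nose 2 mm above the bed, barring the way. 0.46 rad: bar pressed down to its stop, nose 16 mm above the bed. The nose clears the cassette from about 0.32; resting on it the clip reads about 0.305. About 4 N on the bar starts it, 9 N holds it down; it springs back.
- bar_mid (a point): Middle of the top of the clip's press bar, a steel strip 116 mm long (block x -108 to +8), 22 wide, 4 thick, at block y = 61 mm. At rest it is 31 mm above the table and the strip slopes 0.46 rad, outer (+y) edge higher; pressed right down its top is level, 17 mm above the table: fingertips level with it are above the rails and below the cassette's top. It may be slid along.
- nose (a point): Centre of the clip's nose, a round steel bar 8 mm thick and 28 mm long (block x -14 to +14 mm) over the channel's centre line, carried by two wires from the pivot.
- spare_a: Another sky-blue cassette of the same size, beside the block on the table; origin at the centre of its underside. Leave alone.
- spare_b: Another sky-blue cassette of the same size, beyond the end-stop end of the block on the table; origin at the centre of its underside. Leave alone.
- mould_a: Steel embedding mould, a little open pan 46 x 36 x 10 mm, on the table; origin at the centre of its underside, beside the block. Leave alone.
- puller: Black phenolic knob puller, 30 mm across and 36 mm tall, on the table; origin at the centre of its underside, near the block's far corner. Leave alone.
- jar: Frosted white jar, 40 mm across and 55 mm tall, on the rim of the ash drawer insert (42 mm above the table); origin at the centre of its underside. Leave alone.
- mould_b: Steel embedding mould like the other, on the rim of the drawer insert. Leave alone.
- insert: Fixed pale ash drawer insert, 360 x 260 x 42 mm, with rows of cassettes, to the robot's right; origin at the centre of its underside. Not needed.
- divider: Steel divider plate, 168 mm wide and 43 mm high, standing in the insert's grooves, free to slide along; origin at the middle of its lower edge. Leave alone.
There are look-alikes about, which are no part of the job. Of the things like the block, leave any that is yellow; of the rest the smaller one is meant. Leave any red look-alike of the cassette alone.

How it is judged:
By the outcome, as a careful person would: the job done as asked, in the order asked, and still so for the second after the job is handed in, with the robot touching nothing.
It also fails if it takes over 51 s, if anything falls off the work surface, if the arm or the gripper's body presses on something with over 40 N, if the wrist force passes 120 N, or if a joint passes its speed limit or range.

### The arm

A 7-joint arm with a two-finger parallel gripper is mounted at the origin on the work surface. World frame = base frame: x ahead of the robot, y to its left, z up, the work surface at z = 0. Lengths are in m, angles in rad, forces in N, time in s.
With the tool pointing down it reaches from about 0.4 to 0.85 m from the base axis. Payload 10.4 kg.
Tool frame: the origin (TCP) lies midway between the tips of the shut fingers; the grasp point (between the pads) lies 19 mm behind it; z points along the fingers, y is the line along which they close (so a half turn about z gives the same grasp; the last joint's range is limited). The gripper opens to 87 mm and grips with 3 to 60 N. Pads are 19 mm wide; open, the fingers measure 117 mm over their backs; the gripper's body (75 mm by 190 mm) begins 51 mm behind the grasp point.
Start: joints at [1.081, 0.332, -0.065, 1.46, 0.022, 1.35, -0.088], TCP at [0.281, -0.558, 0.223] pointing down, gripper open.
Joint ranges: [-2.6, 2.6], [-0.5, 2.12], [-1.47, 1.34], [0.16, 2.42], [-1.27, 4.41], [0.06, 2.06], [-2.6, 2.6]. Speed limits (rad/s): [2.22, 2.22, 2.79, 2.79, 3.14, 3.14, 3.14].

### API

Orientations are given as a unit quaternion [x, y, z, w].
In Python, from cell import bot gives the robot as it stands. The module is installed in compiled form; this text tells all that it offers.
- The arm moves only by the shell command python3 -m pendant 'ROWS'. ROWS is JSON, a list that holds one entry, the list of rows, each a list of 7 numbers: the shift along the tool's x, y, z in cm, then the turn, a rotation vector about the tool's x, y, z in degrees, then the opening, from 0 (shut) to 1 (fully open). A call has 1 to 10 rows; each row is the pose to reach, as a shift and turn from the pose commanded when the call began, along the tool's axes at that moment; what a row does not reach only later rows make up. A row lasts 1/12 s, in which the tool goes at most 41.7 mm and 7.16 degrees, less where a joint would pass 70% of its speed; a pose out of reach is approached as far as the arm can. A call with a gripper value outside its range is refused whole. The fingers move at their own pace and stop on an object; the grip force is fixed at half the most. Time passes only in rows, so rows that repeat a pose let the fingers close. It gives the time, the measured TCP pose, the force, the opening and the grip force at its end, in the units of the state.
- bot.get_obs(): the state, without advancing time (a new reading comes with each control period).
- bot.read_camera(name): name is "scene" or "side" or "wrist"; returns a dict with "image" (420x560x3 uint8, blue, green, red), "camera_matrix" (3x3 intrinsics, pixels), "k1" (the pictures are not rectified: a ray, as slopes to the right and down, at radius r is drawn at 1 + k1 r^2 times it, then the intrinsics apply), "world_from_camera" (4x4, takes a point from camera to world coordinates); the wrist camera has in their place "mount" (4x4, takes a point from camera to tool coordinates, whose origin is the TCP and whose axes are the flange's). Camera axes: x right, y down, z forward; pixel columns grow to the right and rows downward; lengths in m; the calibration is good to about 2 mm. A picture is of the moment at which its call begins: read the wrist's pose just before it. There is no depth.
- bot.sign_off(): hands the job in; it is judged then, once.
The state is a dict: "clock": time; "joint_positions": joint angles; "dq": joint speeds; "tau": joint torques, N m; "position": TCP position; "tcp_rot": TCP orientation; "ft_force": force on the tool from outside, world axes, zero at the start; "wrist_torque": the same for the moment, N m; "grip_width": opening from 0.0 (shut) to 1.0 (fully open); "grip_force": force on a finger pad.
Only numpy, scipy, OpenCV 4.12 (cv2) and the standard library are available. Lean on these libraries where they do the work, as an engineer would, in place of code of your own. Each camera call takes 0.05 s, during which the arm holds its last target. There are 200 camera calls.

## Working session

There is one attempt and no reset: what is moved stays moved. The work goes in short steps, Python scripts to look and compute and a shell command to move; the robot and the scene stay as the last step left them, time stands still between calls to the robot, and variables do not carry over. Pictures are saved under pics/ and viewed, at most 10 in all, crops included, and the job is handed in when it is done.

```bash
mkdir -p pics; cat > h.py <<'E'
import numpy as np, cv2
from cell import bot
from scipy.spatial.transform import Rotation as R
def cam(n):
    o=bot.get_obs(); c=bot.read_camera(n)
    if n=="wrist":
        T=np.eye(4);T[:3,:3]=R.from_quat(o["tcp_rot"]).as_matrix();T[:3,3]=o["position"]
        c["world_from_camera"]=T@np.array(c["mount"])
    return c
def ray(c,uv,z):
    K=np.array(c["camera_matrix"]);T=np.array(c["world_from_camera"])
    uv=np.atleast_2d(np.array(uv,float))
    p=cv2.undistortPoints(uv[:,None],K,np.array([c["k1"],0,0,0.]))[:,0]
    d=np.c_[p,np.ones(len(p))]@T[:3,:3].T
    return T[:3,3]+d*((z-T[2,3])/d[:,2])[:,None]
def proj(c,P):
    K=np.array(c["camera_matrix"]);T=np.linalg.inv(np.array(c["world_from_camera"]))
    P=np.atleast_2d(P)
    return cv2.projectPoints(P@T[:3,:3].T+T[:3,3],np.zeros(3),np.zeros(3),K,np.array([c["k1"],0,0,0.]))[0][:,0]
E
python3 - <<'E'
from h import *
import pickle
for n in("scene","side"):
    c=cam(n);cv2.imwrite(f"pics/{n}0.png",c["image"]);pickle.dump(c,open(n+"0.pkl","wb"))
    print(n,np.round(c["world_from_camera"],3).tolist(),c["k1"])
o=bot.get_obs();print(o["clock"],R.from_quat(o["tcp_rot"]).as_matrix().round(2).tolist(),o["tcp_rot"])
E
```

```text
scene [[0.837, 0.344, -0.425, 1.001], [0.546, -0.54, 0.64, -0.7], [-0.009, -0.768, -0.64, 0.68], [0.0, 0.0, 0.0, 1.0]] -0.028787958274138947
side [[0.925, -0.21, 0.317, 0.197], [-0.38, -0.532, 0.757, -0.953], [0.01, -0.82, -0.572, 0.712], [0.0, 0.0, 0.0, 1.0]] 0.004576170730059421
0.1 [[0.89, 0.45, -0.0], [0.45, -0.89, 0.0], [-0.0, -0.0, -1.0]] [ 9.72879591e-01  2.31311235e-01 -1.73647816e-04 -6.19643888e-04]
```

View pics/scene0.png

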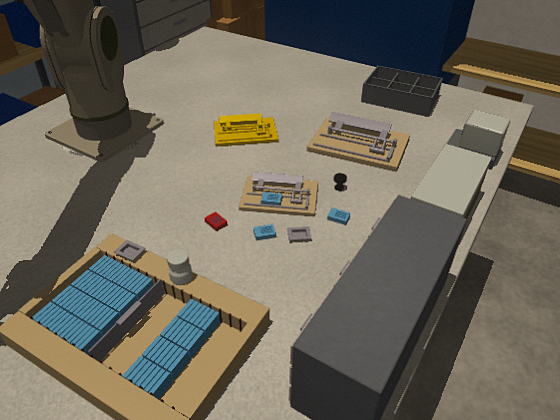

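View pics/side0.png

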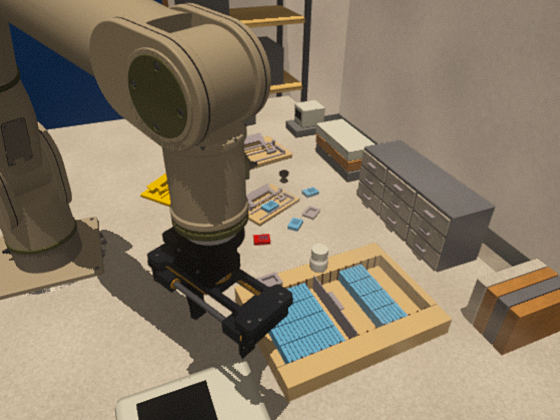

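The scene view shows the target block, the smaller ash board, at about (280,193). Its bar is at (278,180) and the cassette at (271,199). The yellow block at (245,129) and the larger block at (358,138) are decoys. In the side view the target is at (272,205). I'll enlarge the target next.

```bash
python3 - <<'E'
from h import *
import pickle
c=pickle.load(open("scene0.pkl","rb"))
im=c["image"][160:250,230:360];cv2.imwrite("pics/crop1.png",cv2.resize(im,None,fx=6,fy=6,interpolation=cv2.INTER_CUBIC))
print(ray(c,[[240,209],[316,213],[318,182],[248,174]],.012).round(3))
E
```

```text
[[ 0.52  -0.084  0.012]
 [ 0.664 -0.008  0.012]
 [ 0.616  0.09   0.012]
 [ 0.462  0.029  0.012]]
```

View pics/crop1.png

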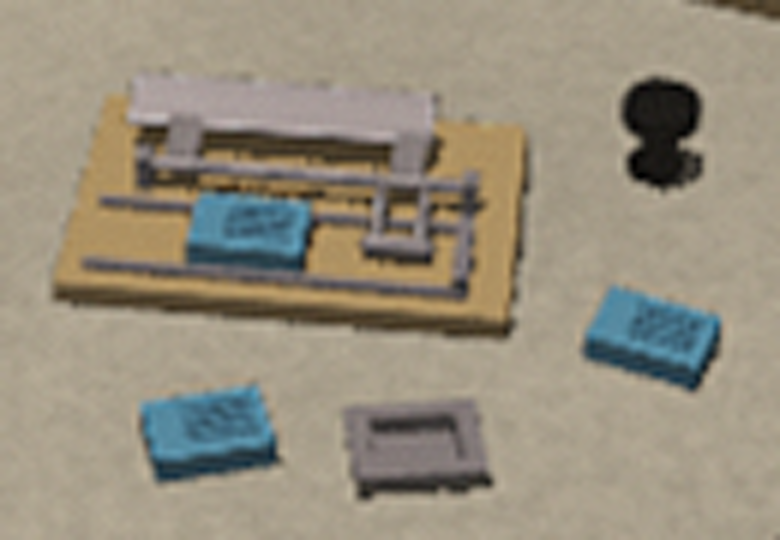

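The enlarged crop shows the board's top corners at crop (55,285), (512,320), (525,128) and (110,95). The bar lies along the far side and the end stop is on the right. The cassette top is centred near (250,222), well left of the nose at (398,248). I'll fit the block frame and work out the move to a hover pose.

```bash
cat >> h.py <<'E'
def fit(P,B):
    P=np.array(P)[:,:2];B=np.array(B,float);pc,bc=P.mean(0),B.mean(0);p=P-pc;b=B-bc
    a=np.arctan2((b[:,0]*p[:,1]-b[:,1]*p[:,0]).sum(),(b*p).sum());M=np.array([[np.cos(a),-np.sin(a)],[np.sin(a),np.cos(a)]])
    return M,pc-M@bc,a,np.linalg.norm((B@M.T+pc-M@bc)-P,axis=1)
def go(M,t,bxy,z):
    o=bot.get_obs();w=np.r_[M@np.array(bxy)+t,z];Rt=R.from_quat(o["tcp_rot"]).as_matrix()
    d=Rt.T@(w-o["position"]);a=np.arctan2(M[1,0],M[0,0])
    yaw=np.degrees(np.arctan2(Rt[1,0],Rt[0,0])-a)
    print("target",w.round(4),"tool shift cm",(d*100).round(2),"yaw about tool z deg",yaw.round(2))
E
python3 - <<'E'
from h import *
import pickle
c=pickle.load(open("scene0.pkl","rb"))
uv=np.array([[55,285],[512,320],[525,128],[110,95]])/6+[230,160]-.4
B=np.array([[-123,-27],[43,-27],[43,88],[-123,88]])/1000
M,t,a,e=fit(ray(c,uv,.012),B);print(M,t,np.degrees(a),e.round(4))
top=np.array([[195,195],[188,250],[305,255],[310,200]])/6+[230,160]-.4
print(((ray(c,top,.024)[:,:2]-t)@M*1000).round(1))
go(M,t,[-.06,.03],.2)
E
```

```text
[[ 0.90289255 -0.42986632]
 [ 0.42986632  0.90289255]] [ 0.61248856 -0.0032558 ] 25.4590765699381 [0.0009 0.0008 0.0022 0.0016]
[[-77.1  15.6]
 [-75.  -16.1]
 [-32.9 -13.8]
 [-34.7  17.8]]
target [ 0.5454 -0.002   0.2   ] tool shift cm [ 48.62 -37.74   2.23] yaw about tool z deg 1.29
```

```bash
python3 -m pendant '[[[3,-2.3,0,0,0,0,0.53],[7,-5.4,0,0,0,0,0.53],[11,-8.5,0,0,0,0,0.53],[14,-10.9,0,0,0,0,0.53],[17,-13.2,0,0,0,0,0.53],[20,-15.5,0,0,0,0,0.53],[23,-17.9,0,0,0,0,0.53],[26,-20.2,0,0,0,0,0.53],[29,-22.5,0,0,0,0,0.53],[32,-24.8,0,0,0,0,0.53]]]'
python3 -m pendant '[[[3,-2.3,0.2,0,0,0.5,0.53],[6,-4.6,0.6,0,0,1,0.53],[9,-7,1,0,0,1.3,0.53],[12,-9.5,1.5,0,0,1.3,0.53],[15,-11.7,2,0,0,1.3,0.53],[16.6,-12.9,2.2,0,0,1.3,0.53],[16.6,-12.9,2.2,0,0,1.3,0.53],[16.6,-12.9,2.2,0,0,1.3,0.53]]]'
python3 - <<'E'
from h import *
import pickle
c=cam("wrist");cv2.imwrite("pics/w1.png",c["image"]);pickle.dump(c,open("w1.pkl","wb"))
print(np.round(c["mount"],3).tolist())
s=cam("scene");pickle.dump(s,open("s1.pkl","wb"))
E
```

```text
clock: 0.93
position: [0.4557, -0.1906, 0.2225]
tcp_rot: [0.973, 0.231, -0.0, 0.0]
ft_force: [0.7, 0.4, -0.3]
grip_width: 0.533
grip_force: 0.0
clock: 1.6
position: [0.5455, -0.0015, 0.1999]
tcp_rot: [0.975, 0.222, -0.001, -0.0]
ft_force: [-1.5, -1.5, -0.7]
grip_width: 0.528
grip_force: 0.0
[[0.0, -0.958, -0.288, 0.079], [1.0, 0.0, 0.001, -0.001], [-0.001, -0.288, 0.958, -0.162], [0.0, 0.0, 0.0, 1.0]]
```

View pics/w1.png

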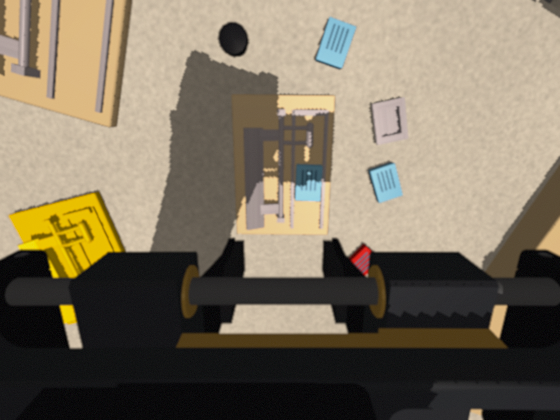

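The wrist view shows the block at columns 233–334 and rows 95–234, with the cassette at (309,182), the nose at (309,135) and the bar in shadow at (254,178). I'll enlarge it for a close fit.

```bash
python3 - <<'E'
from h import *
import pickle
c=pickle.load(open("w1.pkl","rb"))
im=c["image"][88:240,225:345].astype(float);im=(255*(im/255)**.6).astype(np.uint8)
cv2.imwrite("pics/crop2.png",cv2.rotate(cv2.resize(im,None,fx=5,fy=5,interpolation=cv2.INTER_CUBIC),cv2.ROTATE_90_CLOCKWISE))
E
```

```text
(no output)
```

View pics/crop2.png

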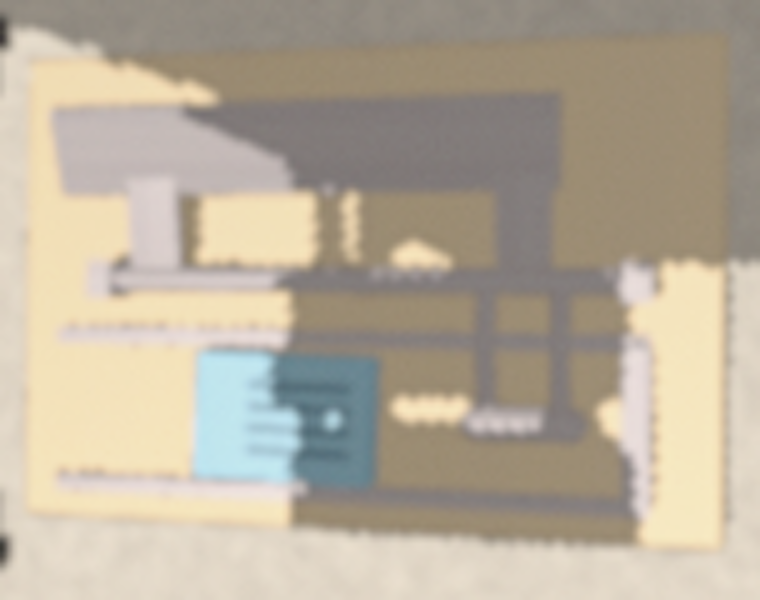

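In the rotated crop the board corners are (28,62), (726,38), (722,547) and (28,513). The cassette top runs from (195,350) to (375,488), and its rear edge is at crop x=195.

```bash
python3 - <<'E'
from h import *
import pickle
c=pickle.load(open("w1.pkl","rb"))
f=lambda q:np.c_[np.array(q)[:,1]/5+224.6,239.6-np.array(q)[:,0]/5]
B=np.array([[-123,88],[43,88],[43,-27],[-123,-27]])/1000
M,t,a,e=fit(ray(c,f([[28,62],[726,38],[722,547],[28,513]]),.012),B);print(t,np.degrees(a),e.round(4))
b=lambda q,z:((ray(c,f(q),z)[:,:2]-t)@M*1000).round(1)
print(b([[195,350],[195,478],[375,488],[378,357]],.024)); print("nose",b([[468,425],[585,425]],.022),"bar",b([[50,110],[562,92],[560,190],[65,193]],.031))
pickle.dump((M,t),open("fit.pkl","wb"))
go(M,t,[-.09,.0305],.07)
E
```

```text
[ 0.610682   -0.00249913] 25.250648039626284 [0.001  0.0021 0.002  0.0017]
[[-74.9  16.2]
 [-74.7 -13.8]
 [-32.5 -14.3]
 [-32.   15.4]]
nose [[-12.1   0.5]
 [ 13.1   1.3]] bar [[-108.9   72.5]
 [   8.1   73. ]
 [   7.8   52.1]
 [-105.    52.9]]
target [ 0.5163 -0.0133  0.07  ] tool shift cm [-3.02 -0.39 13.03] yaw about tool z deg 0.13
```

```bash
python3 -m pendant '[[[-3.2,-0.4,2,0,0,0.1,0.53],[-3.2,-0.4,5,0,0,0.1,0.53],[-3.2,-0.4,8,0,0,0.1,0.53],[-3.2,-0.4,11,0,0,0.1,0.53],[-3.2,-0.4,13,0,0,0.1,0.53],[-3.2,-0.4,15,0,0,0.1,0.53],[-3.2,-0.4,15,0,0,0.1,0.53],[-3.2,-0.4,15,0,0,0.1,0.53]]]'
python3 - <<'E'
from h import *
import pickle
M,t=pickle.load(open("fit.pkl","rb"))
go(M,t,[-.092,.0305],.016)
S=[cam(n)["image"] for n in("scene","side","wrist")]
cv2.imwrite("pics/m1.png",np.hstack([cv2.resize(S[0][150:240,220:330],None,fx=4,fy=4,interpolation=cv2.INTER_CUBIC),cv2.resize(S[2],(350,360))[:, :]]))
E
```

```text
clock: 2.37
position: [0.5143, -0.0141, 0.0504]
tcp_rot: [0.976, 0.219, -0.001, -0.0]
ft_force: [-0.2, -0.8, 0.3]
grip_width: 0.535
grip_force: 0.0
target [ 0.5145 -0.0142  0.016 ] tool shift cm [0.01 0.01 3.44] yaw about tool z deg -0.01
```

View pics/m1.png

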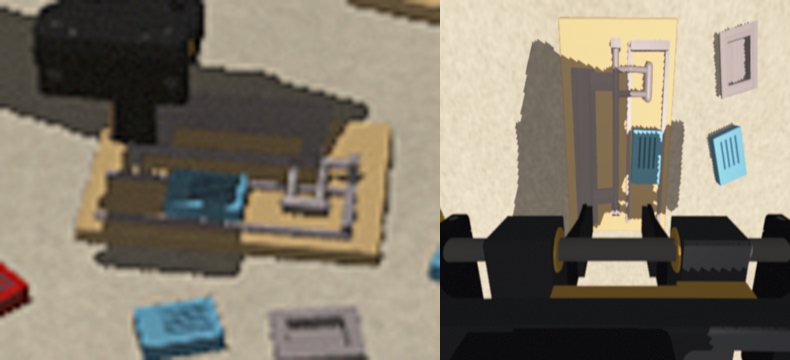

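In the left view the hand hovers at the bar's rear end. In the right view the right finger (650,235) lines up behind the cassette (645,157). Next I press down.

```bash
python3 -m pendant '[[[0,0,0.5,0,0,0,0.53],[0,0,1,0,0,0,0.53],[0,0,1.4,0,0,0,0.53],[0,0,1.8,0,0,0,0.53],[0,0,2.1,0,0,0,0.53],[0,0,2.4,0,0,0,0.53],[0,0,2.7,0,0,0,0.53],[0,0,2.9,0,0,0,0.53],[0,0,2.9,0,0,0,0.53]]]'
python3 -m pendant '[[[0,0,0.2,0,0,0,0.53],[0,0,0.4,0,0,0,0.53],[0,0,0.4,0,0,0,0.53],[0,0,0.4,0,0,0,0.53]]]'
python3 - <<'E'
from h import *
import pickle
M,t=pickle.load(open("fit.pkl","rb"))
go(M,t,[-.092,.0305],.016);o=bot.get_obs();print(o["wrist_torque"])
S=[cam(n)["image"] for n in("scene","wrist")]
cv2.imwrite("pics/m2.png",np.hstack([cv2.resize(S[0][150:240,220:330],None,fx=4,fy=4,interpolation=cv2.INTER_CUBIC),cv2.resize(S[1][0:260,100:360],(360,360))]))
E
```

```text
clock: 3.27
position: [0.515, -0.0123, 0.0214]
tcp_rot: [0.976, 0.22, -0.0, -0.0]
ft_force: [-1.6, 1.4, 6.4]
grip_width: 0.528
grip_force: 3.0
clock: 3.6
position: [0.515, -0.0125, 0.0178]
tcp_rot: [0.976, 0.22, -0.0, -0.0]
ft_force: [-3.4, 0.5, 8.9]
grip_width: 0.531
grip_force: 4.3
target [ 0.5145 -0.0142  0.016 ] tool shift cm [-0.12  0.12  0.18] yaw about tool z deg 0.11
[0.38451275 0.81735887 0.06625962]
```

View pics/m2.png

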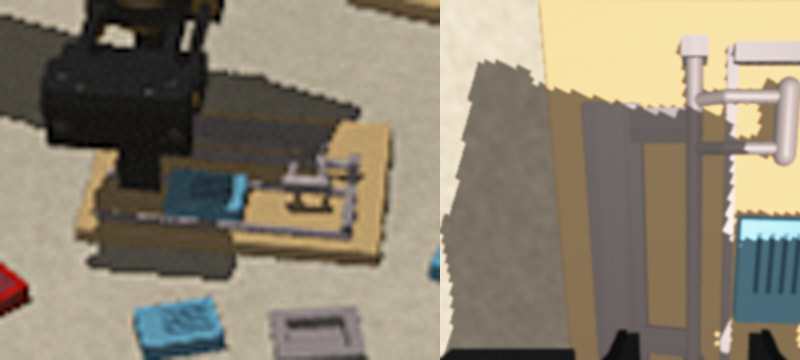

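The bar is almost down: the nose is visibly raised in the left crop at about (315,170), and the hand force is 9 N. I'll press the last bit onto the stop and then start pushing.

```bash
python3 -m pendant '[[[0,0,0.1,0,0,0,0.53],[0,0,0.2,0,0,0,0.53],[0,0,0.25,0,0,0,0.53],[0,0,0.25,0,0,0,0.53],[0,0,0.25,0,0,0,0.53]]]'
python3 -m pendant '[[[0.3,0,0,0,0,0,0.53],[0.6,0,0,0,0,0,0.53],[0.9,0,0,0,0,0,0.53],[1.2,0,0,0,0,0,0.53],[1.5,0,0,0,0,0,0.53],[1.8,0,0,0,0,0,0.53],[2.1,0,0,0,0,0,0.53],[2.1,0,0,0,0,0,0.53]]]'
python3 - <<'E'
from h import *
import pickle
M,t=pickle.load(open("fit.pkl","rb"))
go(M,t,[-.0305,.0305],.0165)
S=[cam(n)["image"] for n in("scene","wrist")]
cv2.imwrite("pics/m3.png",np.hstack([cv2.resize(S[0][150:240,220:330],None,fx=4,fy=4,interpolation=cv2.INTER_CUBIC),cv2.resize(S[1][0:260,140:400],(360,360))]))
E
```

```text
clock: 4.12
position: [0.5152, -0.0127, 0.0166]
tcp_rot: [0.976, 0.22, -0.0, 0.0]
ft_force: [-9.9, -0.5, 26.5]
grip_width: 0.528
grip_force: 13.0
clock: 4.78
position: [0.5295, -0.0073, 0.0162]
tcp_rot: [0.976, 0.219, -0.006, 0.002]
ft_force: [-31.9, -12.3, 47.3]
grip_width: 0.527
grip_force: 24.3
target [0.5701 0.0121 0.0165] tool shift cm [ 4.49 -0.01 -0.09] yaw about tool z deg 0.04
```

View pics/m3.png

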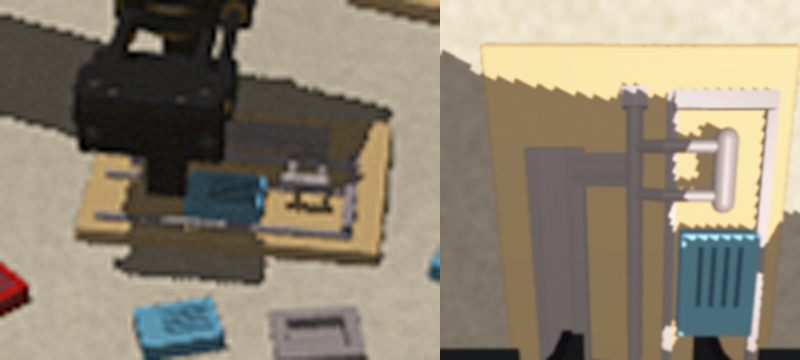

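The nose is raised and the cassette is moving squarely; its front is now near the nose (right crop, row 235). The press force of 47 N is more than needed, so I'll ease it and carry on.

```bash
python3 -m pendant '[[[0,0,-0.1,0,0,0,0.53],[0,0,-0.13,0,0,0,0.53],[0,0,-0.13,0,0,0,0.53]]]'
python3 -m pendant '[[[0.3,0,0,0,0,0,0.53],[0.6,0,0,0,0,0,0.53],[0.9,0,0,0,0,0,0.53],[1.2,0,0,0,0,0,0.53],[1.2,0,0,0,0,0,0.53]]]'
python3 - <<'E'
from h import *
import pickle
M,t=pickle.load(open("fit.pkl","rb"))
go(M,t,[-.0305,.0305],.0165)
E
```

```text
clock: 5.13
position: [0.5317, -0.0062, 0.0169]
tcp_rot: [0.976, 0.219, -0.003, 0.001]
ft_force: [-16.3, -8.4, 25.5]
grip_width: 0.528
grip_force: 12.8
clock: 5.55
position: [0.5427, -0.0015, 0.0169]
tcp_rot: [0.976, 0.219, -0.003, 0.002]
ft_force: [-16.0, -9.6, 25.8]
grip_width: 0.534
grip_force: 13.0
target [0.5701 0.0121 0.0165] tool shift cm [ 3.06 -0.06  0.02] yaw about tool z deg 0.03
```

```bash
python3 -m pendant '[[[0.3,0,0,0,0,0,0.53],[0.6,0,0,0,0,0,0.53],[0.9,0,0,0,0,0,0.53],[1.2,0,0,0,0,0,0.53],[1.5,0,0,0,0,0,0.53],[1.8,0,0,0,0,0,0.53],[2.1,0,0,0,0,0,0.53],[2.4,0,0,0,0,0,0.53],[2.4,0,0,0,0,0,0.53]]]'
python3 -m pendant '[[[0.2,0,0,0,0,0,0.53],[0.4,0,0,0,0,0,0.53],[0.4,0,0,0,0,0,0.53]]]'
python3 - <<'E'
from h import *
import pickle
M,t=pickle.load(open("fit.pkl","rb"))
go(M,t,[-.0305,.0305],.0165)
S=[cam(n)["image"] for n in("scene","wrist")]
cv2.imwrite("pics/m4.png",np.hstack([cv2.resize(S[0][150:240,220:330],None,fx=4,fy=4,interpolation=cv2.INTER_CUBIC),cv2.resize(S[1][60:260,200:400],(360,360),interpolation=cv2.INTER_CUBIC)]))
E
```

```text
clock: 6.3
position: [0.5648, 0.0085, 0.0171]
tcp_rot: [0.976, 0.219, -0.003, 0.002]
ft_force: [-16.2, -9.8, 25.9]
grip_width: 0.527
grip_force: 12.6
clock: 6.55
position: [0.5682, 0.0101, 0.0171]
tcp_rot: [0.976, 0.219, -0.003, 0.002]
ft_force: [-15.7, -9.6, 25.1]
grip_width: 0.529
grip_force: 13.1
target [0.5701 0.0121 0.0165] tool shift cm [ 0.26 -0.1   0.05] yaw about tool z deg 0.02
```

View pics/m4.png

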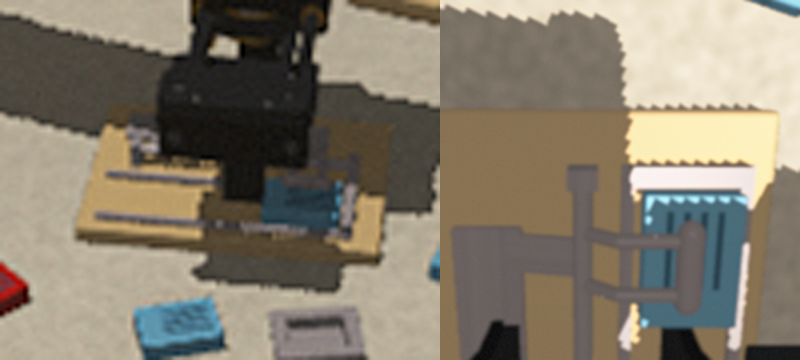

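The cassette is now under the raised nose, with its front edge at right-crop row 195 and the stop at row 190. That leaves a couple of millimetres, so I'll push on until the stop force rises.

```bash
python3 -m pendant '[[[0.1,0,0,0,0,0,0.53],[0.2,0,0,0,0,0,0.53],[0.3,0,0,0,0,0,0.53],[0.3,0,0,0,0,0,0.53]]]'
python3 -m pendant '[[[0.1,0,0,0,0,0,0.53],[0.2,0,0,0,0,0,0.53],[0.2,0,0,0,0,0,0.53]]]'
```

```text
clock: 6.98
position: [0.5698, 0.0107, 0.0171]
tcp_rot: [0.976, 0.219, -0.004, 0.002]
ft_force: [-18.9, -11.8, 26.9]
grip_width: 0.53
grip_force: 16.2
clock: 7.23
position: [0.5699, 0.0108, 0.0169]
tcp_rot: [0.976, 0.218, -0.006, 0.002]
ft_force: [-30.7, -14.6, 38.8]
grip_width: 0.533
grip_force: 21.7
```

It is home: a further 2 mm of command moved the tip only 0.1 mm while the force rose by about 14 N. I'll back the finger off with the bar still held, then let the bar up gently and rise clear.

```bash
python3 -m pendant '[[[-0.3,0,0,0,0,0,0.53],[-0.6,0,0,0,0,0,0.53],[-0.9,0,0,0,0,0,0.53],[-1.1,0,0,0,0,0,0.53],[-1.1,0,0,0,0,0,0.53]]]'
python3 -m pendant '[[[0,0,-0.2,0,0,0,0.53],[0,0,-0.4,0,0,0,0.53],[0,0,-0.6,0,0,0,0.53],[0,0,-0.8,0,0,0,0.53],[0,0,-1.1,0,0,0,0.53],[0,0,-1.5,0,0,0,0.53],[0,0,-2.2,0,0,0,0.53],[0,0,-3.2,0,0,0,0.53],[0,0,-5,0,0,0,0.53],[0,0,-8,0,0,0,0.53]]]'
python3 -m pendant '[[[-1,0,-3,0,0,0,0.53],[-3,0,-6,0,0,0,0.53],[-5,0,-8,0,0,0,0.53],[-5,0,-8,0,0,0,0.53],[-5,0,-8,0,0,0,0.53]]]'
python3 - <<'E'
from h import *
import pickle
S=[cam(n) for n in("scene","wrist")];pickle.dump(S[1],open("w5.pkl","wb"))
M,t=pickle.load(open("fit.pkl","rb"))
P=lambda x,y,z:np.r_[M@[x,y]+t,z]
u=proj(S[1],np.array([P(0,0,.024)]))[0].astype(int);print(u)
w=S[1]["image"][max(u[1]-60,0):u[1]+60,u[0]-60:u[0]+60]
cv2.imwrite("pics/m5.png",np.hstack([cv2.resize(S[0]["image"][150:240,220:330],None,fx=4,fy=4,interpolation=cv2.INTER_CUBIC),cv2.resize(w,(360,360),interpolation=cv2.INTER_CUBIC)]))
E
```

```text
clock: 7.65
position: [0.5681, 0.0106, 0.0185]
tcp_rot: [0.976, 0.219, 0.004, 0.001]
ft_force: [6.1, -0.3, 9.7]
grip_width: 0.527
grip_force: 4.8
clock: 8.48
position: [0.5631, 0.0105, 0.0956]
tcp_rot: [0.976, 0.219, -0.002, -0.0]
ft_force: [1.0, 0.6, 0.2]
grip_width: 0.531
grip_force: 0.0
clock: 8.9
position: [0.5199, -0.0113, 0.1785]
tcp_rot: [0.976, 0.219, 0.002, 0.001]
ft_force: [0.4, -0.3, -0.5]
grip_width: 0.53
grip_force: 0.0
[315 108]
```

View pics/m5.png

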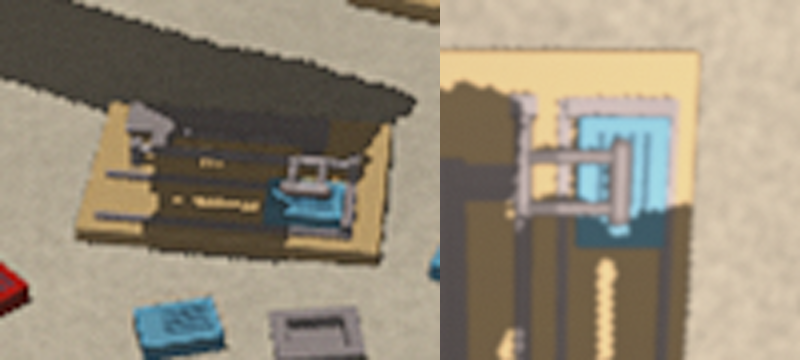

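The nose now rests on the cassette, whose front edge (right crop, row 116) meets the stop (rows 100–115). I'll check the numbers quickly before handing in.

```bash
python3 - <<'E'
from h import *
import pickle
c=pickle.load(open("w5.pkl","rb"));M,t=pickle.load(open("fit.pkl","rb"))
q=np.array([[625,116],[625,247]])-[440,0];uv=q/3+[255,48]-.3
print(((ray(c,uv,.024)[:,:2]-t)@M*1000).round(1), ((ray(c,np.array([[185,50]])/3+[255,48]-.3,.012)[:,:2]-t)@M*1000).round(1))
E
```

```text
[[ 20.6  -0.6]
 [-20.9  -2. ]] [[42.1 -1.1]]
```

The front edge measures at x=20.6 and the rear at -20.9, so the cassette is home.

```bash
python3 -c "
from cell import bot
print(bot.sign_off())"
```

```text
the job is handed in; nothing more can be done
None
```

The cassette is fully home against the end stop, held by the released clip, with the arm clear; the job was handed in at about 9 s on the robot's clock.

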